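# Click the amber filter of the cold-light source into place

## Robot

A 6-joint arm with a two-finger parallel gripper is mounted at the origin on the work surface. World frame = base frame: x ahead of the robot, y to its left, z up, the work surface at z = 0. Lengths are in m, angles in rad, forces in N, time in s.
With the tool pointing down it reaches from about 0.25 to 0.8 m from the base axis. Payload 3.9 kg.
Tool frame: the origin (TCP) lies midway between the tips of the shut fingers; the grasp point (between the pads) lies arm.grasp_offset behind it (arm.grasp_offset is the distance from the TCP to the grasp point, in m); z points along the fingers, y is the line along which they close (so a half turn about z gives the same grasp; the last joint's range is limited). The gripper opens to 85 mm and grips with 20 to 120 N. Pads are 22 mm wide; open, the fingers measure 114 mm over their backs; the gripper's body (76 mm by 85 mm) begins 54 mm behind the grasp point. The pads swing forward as they close: fully open they stand 13 mm farther back than shut.
Start: joints at [-1.166, 0.26, -0.138, 1.173, 0, 1.571], TCP at [0.207, -0.483, 0.202] pointing down, gripper open.
Joint ranges: [-2.78, 2.78], [-0.83, 1.72], [-1.28, 1.37], [-1.9, 2.12], [-1.57, 1.48], [-3.14, 3.14]. Speed limits (rad/s): [2.57, 2.57, 3.14, 3.14, 3.14, 3.14].

## Interface

Orientations are given as a unit quaternion [w, x, y, z].
In Python, from workcell import arm gives the robot as it stands. The module is installed in compiled form; this text tells all that it offers.
- The arm moves only by the tool jog_arm, never from a script. Its argument "series" is a list of rows, each a list of 7 numbers: the gripper command: -1 is shut, 1 is fully open, values between are in proportion, then the shift along the tool's x, y, z each as a share of 3 cm, from -1 to 1, then the turn, a rotation vector about the tool's x, y, z each as a share of 0.08 rad, from -1 to 1. A call has 1 to 8 rows; each row shifts and turns the commanded pose from where the row before left it, along the tool's axes as they then stand; what a row does not reach is not made up. A row lasts 1/12 s, in which the tool goes at most 41.7 mm and 7.16 degrees, less where a joint would pass 70% of its speed; a pose out of reach is approached as far as the arm can. A call with a number of a shift or a turn outside -1 to 1 is refused whole. A call with a gripper value outside its range is refused whole. The fingers move at their own pace and stop on an object; "squeeze" is the grip in N (left out, the last holds). Time passes only in rows, so rows that do not move let the fingers close. It gives the time, the measured TCP pose, the force, the opening and the grip force at its end, in the units of the state.
- arm.observe(): the state, without advancing time (a new reading comes with each control period).
- arm.snapshot(name): name is "side" or "top"; returns (picture, depth): 384x512x3 uint8, red, green, blue; 384x512 float32, m along the optical axis (not along the pixel's ray), 0 where there is no reading.
- arm.camera_info(name): a dict with "intrinsics" (3x3 intrinsics, pixels), "eye" and "rotation" of the camera in the world. Camera axes: x right, y down, z forward; pixel columns grow to the right and rows downward; lengths in m; the calibration is good to about 2 mm. A picture is of the moment at which its call begins. camera_info takes no time and is no camera call.
- arm.close_job(): hands the job in; it is judged then, once.
The state is a dict: "t": time; "qpos": joint angles; "joint_vel": joint speeds; "joint_torque": joint torques, N m; "ee_pos": TCP position; "tool_rot": TCP orientation; "ft_force": force on the tool from outside, world axes, zero at the start; "ft_torque": the same for the moment, N m; "opening": opening from 0.0 (shut) to 1.0 (fully open); "grasp_force": force on a finger pad.
Only numpy, scipy, OpenCV 4.12 (cv2) and the standard library are available. Lean on these libraries where they do the work, as an engineer would, in place of code of your own. Each camera call takes 0.05 s, during which the arm holds its last target. There are 200 camera calls.

## Task

The board is about to get its UV-curing mask, so put the amber filter into the cold-light source: with a fingertip, flick the ribbed edge of the filter wheel on top of its case, either way round, click by click, until the orange pad of the wheel stands at the white index line, settled in its click. Stop there without running past it, push gently without gripping the wheel, and leave everything else where it is.

Things in the scene. Friction and masses are not known exactly. Their poses are not given: they have to be found in the camera images.
- light_source: Cold-light source: cream box 240 mm deep (its x), 160 wide (y), 135 high, fixed; origin under its centre, z up. Dark front at x = -120 mm; two bent metal light guides reach from it to x = -340 mm over a board holder, |y| to 105 mm, up to 190 mm above the table. The filter wheel stands up through a slot in the flat top. A jar and tweezers lie on the top behind it.
- board_holder: Aluminium holder with a green-black circuit board, 110 x 200 mm, 28 mm high, fixed, under the light guides. Origin under its centre.
- wheel_hub (a point): Grey filter wheel on a level axle along the case's x; this point is its centre, at x -75, y 0, z 101 mm of the case. Rim 16 mm wide, root radius 40 mm, eight flat-sided ribs across it, 45 deg apart, 8 mm thick, out to radius 54 mm (valleys 33 mm wide there); the top 20 mm stand above the case. A coloured pad 19 mm long lies in each valley. Its x axis is the axle; the frame turns with the wheel.
- index_mark (a point): White index line on top of the case, on both sides of the wheel's slot; this point is straight above the wheel's centre, on the top of the case. In a settled click one pad is on top, in line with the mark, and the nearest ribs stand 22.5 deg to either side (tips 21 mm along the case's y from the centre, 50 mm above it). Pushing a rib along the case's y turns the wheel.
- amber_pad (a point): Middle of the orange (amber) pad, 41 mm from the axle; it must come to the top, at the index line. Pads that reach the line one after another as the wheel's top is pushed towards the case's +y: black, violet, magenta, white, blue, green, orange. Towards -y: blue, white, magenta, violet, black, cyan, orange.
- filter_wheel (a joint): Wheel angle, rad; grows as the wheel's top moves to the case's +y. Amber is at the line at 0 and, a turn back, at -6.283. A click every 0.785; a spring detent (about 2 N at a rib) peaks half-way and, once past, pulls the wheel into the next click by itself. Starts in a click: -1.57 (blue at the line), -2.36 (white), -3.14 (magenta), -3.93 (violet) or -4.71 (black).
- flux_jar: White-labelled jar, 38 mm wide, 34 mm high, on top of the light source; leave it alone. Origin under its centre.
- mask_syringe: Green syringe about 130 mm long, lying beside the case; leave it alone. Origin under its centre.
- tweezers: Steel tweezers 137 mm long, lying on top of the light source; leave them alone. Origin under its centre.
- screwdriver: Red-handled screwdriver 150 mm long, lying beside the case; leave it alone. Origin under its centre.
- solder_spool: Blue spool 56 mm wide, 40 mm high; leave it alone. Origin under its centre.
- screw_tray: Black tray 120 x 90 x 20 mm; leave it alone. Origin under its centre.
- ipa_bottle: White bottle 60 mm wide, 140 mm high; leave it alone. Origin under its centre.

How it is judged:
By the outcome, as a careful person would: the job done as asked, in the order asked, and still so for the second after the job is handed in, with the robot touching nothing.
It also fails if it takes over 51 s, if anything falls off the work surface, if the arm or the gripper's body presses on something with over 40 N, if the wrist force passes 120 N, or if a joint passes its speed limit or range.

## Working session

There is one attempt and no reset: what is moved stays moved. The work goes in short steps, Python scripts to look and compute and a tool call to move; the robot and the scene stay as the last step left them, time stands still between calls to the robot, and variables do not carry over. Pictures are saved under pics/ and viewed, at most 10 in all, crops included, and the job is handed in when it is done.

Besides the shell and the picture viewer there is one more tool, called after "Request:" as a command line: name --pt "numbers of a row" for each row, then --argument value for the rest. jog_arm: Moves the arm, as the interface text tells. Shift numbers are shares of 3 cm and turn numbers shares of 0.08 rad, none past 1 either way. Its arguments: {"type":"object","properties":{"series":{"type":"array"},"squeeze":{"type":"number"}},"required":["series"]}

```bash
mkdir -p pics; cat > h.py <<'E'
import numpy as np, cv2
from workcell import arm
def snap(n,f):
    p,d=arm.snapshot(n); cv2.imwrite('pics/'+f+'.png',p[:,:,::-1]); np.save('pics/'+f+'.npy',d); return p,d
def world(n,d):
    c=arm.camera_info(n);K=np.array(c['intrinsics']);R=np.array(c['rotation']);e=np.array(c['eye'])
    v,u=np.mgrid[:d.shape[0],:d.shape[1]]
    P=np.stack([(u-K[0,2])/K[0,0]*d,(v-K[1,2])/K[1,1]*d,d],-1)
    return P@R.T+e
E
python3 - <<'E'
from h import *
s=arm.observe();print(s,arm.grasp_offset)
for n in('side','top'):
    p,d=snap(n,n+'0');print(n,arm.camera_info(n))
E
```

```text
{'t': 0.0, 'qpos': array([-1.16600598e+00,  2.60665990e-01, -1.39359686e-01,  1.17268422e+00,
       -2.76299639e-05,  1.57081697e+00]), 'joint_vel': array([ 1.52170510e-03,  1.15153365e-03,  2.74236921e-04,  8.90704936e-04,
       -8.99156152e-04,  8.24369087e-05]), 'joint_torque': array([-7.42597931e-04, -4.05680358e+01,  2.53921366e+01,  1.87345507e-02,
        3.65219705e-06, -6.84179486e-07]), 'ee_pos': array([ 0.20646467, -0.48191041,  0.20147794]), 'tool_rot': array([-9.34476763e-04,  9.79589543e-01,  2.01005998e-01, -2.05872082e-04]), 'ft_force': array([0.08996363, 0.33088076, 0.05100539]), 'ft_torque': array([-0.03706918,  0.03580059,  0.00099176]), 'grasp_force': 0.0, 'opening': 0.9990190212403914} 0.0187
side {'intrinsics': array([[399.4279714 ,   0.        , 252.48583239],
       [  0.        , 399.4279714 , 191.21182313],
       [  0.        ,   0.        ,   1.        ]]), 'eye': array([0.09883662, 1.08966887, 0.90276473]), 'rotation': array([ 0.09516706, -0.15719716,  0.86865203, -0.46008253])}
top {'intrinsics': array([[350.85731995,   0.        , 255.72306281],
       [  0.        , 350.85731995, 188.03065598],
       [  0.        ,   0.        ,   1.        ]]), 'eye': array([0.46445417, 0.02146522, 1.20798897]), 'rotation': array([ 0.02899562, -0.70545899,  0.70800494, -0.01469244])}
```

View pics/top0.png

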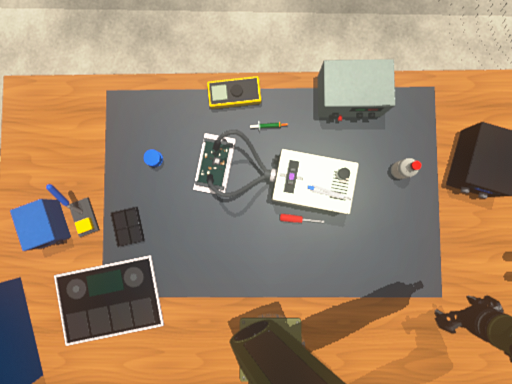

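View pics/side0.png

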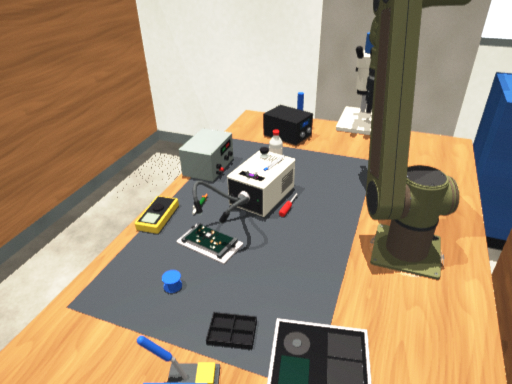

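```bash
cat > h.py <<'E'
import numpy as np, cv2
from scipy.spatial.transform import Rotation as Ro
from workcell import arm
def snap(n,f):
    p,d=arm.snapshot(n); cv2.imwrite('pics/'+f+'.png',p[:,:,::-1]); np.save('pics/'+f+'.npy',d); return p,d
def world(n,d):
    c=arm.camera_info(n);K=c['intrinsics'];q=c['rotation'];R=Ro.from_quat(q,scalar_first=True).as_matrix()
    v,u=np.mgrid[:d.shape[0],:d.shape[1]]
    return np.stack([(u-K[0,2])/K[0,0]*d,(v-K[1,2])/K[1,1]*d,d],-1)@R.T+c['eye']
def crop(f,u0,u1,v0,v1,k):
    return cv2.resize(cv2.imread('pics/'+f+'.png')[v0:v1,u0:u1],None,fx=k,fy=k,interpolation=cv2.INTER_CUBIC)
E
python3 - <<'E'
from h import *
d=np.load('pics/top0.npy');W=world('top',d);p=cv2.imread('pics/top0.png')
m=(abs(W[...,2]-.135)<.006)&(p.min(-1)>150)
m[:, :262]=0;m[:,365:]=0;m[:140]=0;m[220:]=0
n,l,st,c=cv2.connectedComponentsWithStats(m.astype('u1'));i=1+st[1:,4].argmax()
pts=W[l==i];print(len(pts),pts.mean(0),np.median(pts[:,2]))
r=cv2.minAreaRect((pts[:,:2]*1000).astype('f4'));print(r,cv2.boxPoints(r))
for v in range(158,198,2): print(v,[f"{W[v,u,2]*1000:.0f}" for u in range(280,304,2)])
print(W[177,291],W[160,292],W[193,289])
ds=np.load('pics/side0.npy');S=world('side',ds)
ps=cv2.imread('pics/side0.png')
a=crop('top0',262,362,140,220,4);b=crop('side0',215,305,140,220,4)
cv2.imwrite('pics/c0.png',np.hstack([a,b]))
E
```

```text
3433 [ 0.54940291 -0.14017431  0.13537638] 0.13534413225039965
((551.4736938476562, -138.28208923339844), (239.60488891601562, 158.9612274169922), 78.8800048828125) [[ 450.37967   -240.50632  ]
 [ 606.35645   -271.16428  ]
 [ 652.56775    -36.05786  ]
 [ 496.59094     -5.3999023]]
158 ['137', '134', '134', '135', '138', '137', '138', '135', '134', '1208', '133', '134']
160 ['136', '131', '136', '135', '136', '139', '137', '133', '136', '135', '132', '133']
162 ['137', '137', '134', '132', '139', '137', '135', '137', '136', '133', '135', '136']
164 ['135', '136', '137', '134', '136', '136', '138', '137', '138', '136', '136', '136']
166 ['136', '139', '134', '136', '139', '139', '136', '136', '135', '138', '135', '134']
168 ['134', '137', '134', '137', '137', '134', '136', '136', '134', '136', '134', '136']
170 ['136', '137', '137', '133', '137', '153', '154', '153', '136', '135', '132', '136']
172 ['133', '135', '135', '135', '136', '144', '149', '146', '135', '133', '135', '136']
174 ['131', '134', '134', '138', '136', '139', '144', '142', '134', '133', '135', '139']
176 ['134', '136
[... 378 characters left out ...]
5', '139', '149', '135', '137', '135', '133', '134']
186 ['131', '133', '137', '136', '137', '135', '134', '139', '135', '136', '132', '136']
188 ['138', '134', '137', '132', '137', '135', '139', '138', '135', '138', '138', '137']
190 ['135', '139', '140', '135', '136', '129', '137', '136', '133', '135', '134', '136']
192 ['134', '139', '136', '137', '138', '133', '138', '139', '138', '134', '133', '137']
194 ['137', '137', '135', '136', '134', '137', '133', '136', '135', '136', '138', '136']
196 ['138', '138', '136', '134', '136', '134', '133', '133', '135', '133', '137', '134']
[ 0.56379272 -0.06469798  0.14046219] [ 0.61642408 -0.06850427  0.13718029] [ 0.51505682 -0.05828943  0.13900061]
```

View pics/c0.png

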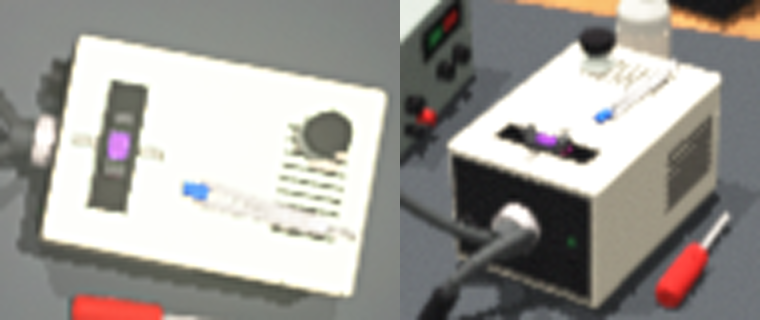

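The case centre comes out at (0.5515, -0.138), with its top at z = 0.135, as it should be. The crop shows the violet pad (119,147) at the line, with magenta on the robot side. That means the wheel is at -3.93, so the shortest way is three clicks towards case -y. The wheel hub works out at (0.566, -0.065), which agrees with the violet pad measured in depth at (0.564, -0.065). First I'll rise and turn the tool.

Request:
jog_arm --pt "1 0 0 -0.3 0 0 -1" --pt "1 0 0 -0.3 0 0 -1" --pt "1 0 0 -0.3 0 0 -1" --pt "1 0 0 -0.3 0 0 -1" --pt "1 0 0 -0.3 0 0 -1" --pt "1 0 0 -0.3 0 0 -1" --pt "1 0 0 -0.3 0 0 -1" --pt "1 0 0 -0.3 0 0 -1"

```text
t: 0.77
ee_pos: [0.2066, -0.4822, 0.2742]
tool_rot: [-0.001, 0.866, 0.501, 0.0]
ft_force: [0.5, -0.3, -0.4]
opening: 1.0
grasp_force: 0.0
```

Request:
jog_arm --pt "1 0 0 0 0 0 -1" --pt "1 0 0 0 0 0 -1" --pt "1 0 0 0 0 0 -1" --pt "1 0 0 0 0 0 -1" --pt "1 0 0 0 0 0 -0.15" --pt "1 0 0 0 0 0 0"

```text
t: 1.27
ee_pos: [0.2067, -0.4823, 0.2739]
tool_rot: [-0.0, 0.773, 0.635, 0.0]
ft_force: [-0.0, -0.6, -0.2]
opening: 0.999
grasp_force: 0.0
```

Request:
jog_arm --pt "1 0.5 0.3 0 0 0 0" --pt "1 1 0.57 0 0 0 0" --pt "1 1 0.57 0 0 0 0" --pt "1 1 0.57 0 0 0 0" --pt "1 1 0.57 0 0 0 0" --pt "1 1 0.57 0 0 0 0" --pt "1 1 0.57 0 0 0 0" --pt "1 0.5 0.3 0 0 0 0"

```text
t: 1.93
ee_pos: [0.3672, -0.297, 0.2743]
tool_rot: [-0.0, 0.772, 0.636, 0.001]
ft_force: [-0.2, 0.7, 1.0]
opening: 1.001
grasp_force: 0.0
```

Request:
jog_arm --pt "1 1 0.56 0 0 0 0" --pt "1 1 0.56 0 0 0 0" --pt "1 1 0.56 0 0 0 0" --pt "1 1 0.56 0 0 0 0" --pt "1 1 0.56 0 0 0 0" --pt "1 1 0.56 0 0 0 0" --pt "1 1 0.56 0 0 0 0" --pt "1 1 0.56 0 0 0 0"

```text
t: 2.6
ee_pos: [0.5445, -0.0886, 0.2742]
tool_rot: [-0.0, 0.773, 0.635, -0.0]
ft_force: [1.0, -0.5, 0.1]
opening: 0.999
grasp_force: 0.0
```

Request:
jog_arm --pt "1 0.87 0.5 0.5 0 0 0" --pt "1 0 0 1 0 0 0" --pt "1 0 0 1 0 0 0" --pt "1 0 0 0.5 0 0 0" --pt "1 0 0 0 0 0 0"

```text
t: 3.02
ee_pos: [0.5603, -0.0667, 0.1799]
tool_rot: [-0.003, 0.773, 0.635, -0.003]
ft_force: [-0.2, -0.3, -0.1]
opening: 1.003
grasp_force: 0.0
```

```bash
python3 - <<'E'
from h import *
s=arm.observe();q=Ro.from_quat(s['tool_rot'],scalar_first=True).as_matrix()
print(s['ee_pos'],q.round(3).tolist(),s['qpos'].round(2))
for n in('top','side'): snap(n,n+'1')
cv2.imwrite('pics/c1.png',np.hstack([crop('top1',262,362,140,220,4),crop('side1',215,305,140,220,4)]))
E
```

```text
[ 0.56032512 -0.06666506  0.17988732] [[0.194, 0.981, -0.009], [0.981, -0.194, 0.001], [-0.001, -0.009, -1.0]] [-0.12  0.34 -0.08  1.16 -0.    1.65]
```

View pics/c1.png

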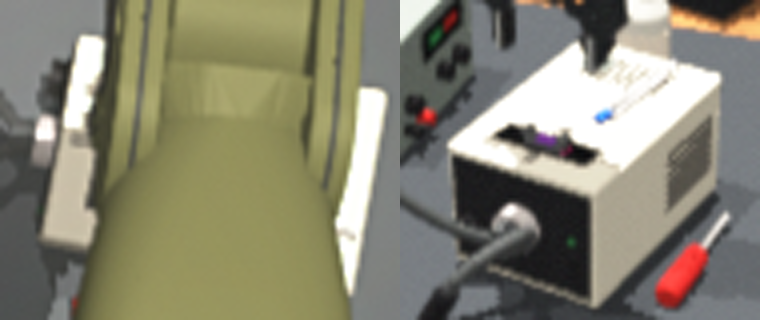

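The side crop shows both open fingers (500,40 and 600,60) high over the case, on either side of the wheel, with violet still at the line. I'll measure the finger tips in this view.

```bash
python3 - <<'E'
from h import *
S=world('side',np.load('pics/side1.npy'));p=cv2.imread('pics/side1.png')
h=np.array([.566,-.0647]);ex=np.array([-.1926,-.981]);ey=np.array([.981,-.1926])
X=(S[...,:2]-h)@ex;Y=(S[...,:2]-h)@ey;Z=S[...,2]
m=(abs(X)<.03)&(abs(Y)<.075)&(Z>.165)&(Z<.24)&(p.max(-1)<90)
for a in(-1,1):
    k=m&(Y*a>.02)
    for z in np.arange(.17,.225,.006):
        j=k&(abs(Z-z)<.003)
        if j.sum(): print(a,f"{z:.3f}",j.sum(),(1000*np.r_[Y[j].min(),Y[j].max(),np.median(Y[j]),X[j].min(),X[j].max()]).round())
# wheel check
k=(abs(X)<.015)&(abs(Y)<.04)&(Z>.146)&(Z<.162)
print((1000*np.sort(Y[k])).round(),1000*np.median(X[k]))
print(arm.observe()['ee_pos'])
E
```

```text
1 0.224 3 [39. 41. 40. -3.  8.]
[-26. -20. -20. -20. -20. -20.  11.  14.  15.  16.  17.  18.  18.  21.
  23.] -3.1054417984186156
[ 0.56306071 -0.06736254  0.18410624]
```

Request:
jog_arm --pt "1 0.1 0.08 0.3 0 0 0" --pt "1 0 0 0.6 0 0 0" --pt "1 0 0 0.3 0 0 0" --pt "1 0 0 0 0 0 0" --pt "1 0 0 0 0 0 0"

```text
t: 3.53
ee_pos: [0.5664, -0.065, 0.1485]
tool_rot: [-0.0, 0.772, 0.635, -0.0]
ft_force: [-0.2, -0.7, 1.1]
opening: 1.006
grasp_force: 0.0
```

```bash
cat >> h.py <<'E'
h=np.array([.566,-.0647]);ex=np.array([-.1926,-.981]);ey=np.array([.981,-.1926])
def case(S): return (S[...,:2]-h)@ex,(S[...,:2]-h)@ey,S[...,2]
def tcp():
    s=arm.observe();e=s['ee_pos'];d=e[:2]-h
    print('t',s['t'],'case x,y,z mm',(1000*np.r_[d@ex,d@ey,e[2]]).round(1),'F',s['ft_force'].round(1))
E
python3 - <<'E'
from h import *
tcp();p,d=snap('side','side2');X,Y,Z=case(world('side',d))
m=(abs(X)<.03)&(abs(Y)<.075)&(Z>.142)&(Z<.24)
for a in(-1,1):
    k=m&(Y*a>.03)
    for z in np.arange(.144,.20,.005):
        j=k&(abs(Z-z)<.0025)
        if j.sum(): print(a,f"{z:.3f}",j.sum(),(1000*np.r_[Y[j].min(),Y[j].max(),np.median(Y[j]),X[j].min(),X[j].max()]).round())
E
```

```text
t 3.5333 case x,y,z mm [  0.3   0.4 148.5] F [-0.2 -0.7  1.1]
-1 0.194 5 [-53. -44. -47. -15.  -6.]
-1 0.199 5 [-56. -45. -52. -11.   7.]
1 0.189 2 [42. 51. 47. -9. -9.]
1 0.194 7 [ 43.  56.  44. -13.   6.]
1 0.199 7 [ 42.  51.  44. -15.   7.]
```

```bash
python3 - <<'E'
from h import *
cv2.imwrite('pics/c2.png',crop('side2',225,300,120,190,8))
Z=world('side',np.load('pics/side2.npy'))
for v in range(130,172,2): print(v,[f"{Z[v,u,2]*1000:.0f}" for u in range(236,272,2)])
E
```

```text
130 ['-4', '-1', '326', '333', '333', '334', '333', '334', '332', '332', '332', '327', '324', '-4', '28', '34', '33', '38']
132 ['293', '292', '318', '324', '325', '325', '326', '327', '326', '325', '324', '321', '314', '-6', '19', '23', '20', '22']
134 ['289', '290', '312', '315', '318', '319', '320', '319', '321', '319', '316', '314', '309', '-6', '9', '7', '11', '15']
136 ['281', '285', '291', '307', '311', '312', '312', '315', '310', '312', '306', '305', '300', '-6', '-7', '-8', '5', '3']
138 ['278', '274', '284', '284', '289', '285', '903', '305', '305', '298', '300', '296', '297', '-4', '-4', '-3', '2', '-3']
140 ['266', '-5', '-2', '277', '281', '284', '283', '285', '287', '288', '290', '291', '289', '291', '292', '294', '293', '92']
142 ['250', '0', '-2', '276', '279', '276', '277', '283', '283', '282', '283', '287', '284', '284', '292', '291', '287', '91']
144 ['245', '-1', '262', '265', '269', '268', '268', '275', '279', '275', '278', '278', '267', '279', '285', '288', '278', '82']
146 ['243', '254', '254', '259', '255', '256', '260', '265', '269', '271', '268', '260', '258
[... 852 characters left out ...]
', '138', '131', '218', '217', '217', '135', '133', '136']
162 ['-1', '-2', '2', '-6', '-3', '133', '135', '134', '133', '132', '134', '136', '212', '212', '210', '134', '133', '132']
164 ['0', '-2', '-4', '132', '139', '134', '133', '134', '133', '132', '132', '133', '202', '202', '201', '135', '134', '139']
166 ['-2', '-2', '130', '130', '133', '134', '135', '134', '134', '131', '135', '131', '195', '193', '132', '138', '141', '136']
168 ['-2', '131', '130', '135', '135', '134', '133', '131', '133', '134', '135', '131', '133', '131', '143', '138', '139', '136']
170 ['133', '134', '132', '135', '132', '134', '153', '132', '135', '136', '130', '135', '131', '132', '136', '138', '132', '135']
```

View pics/c2.png

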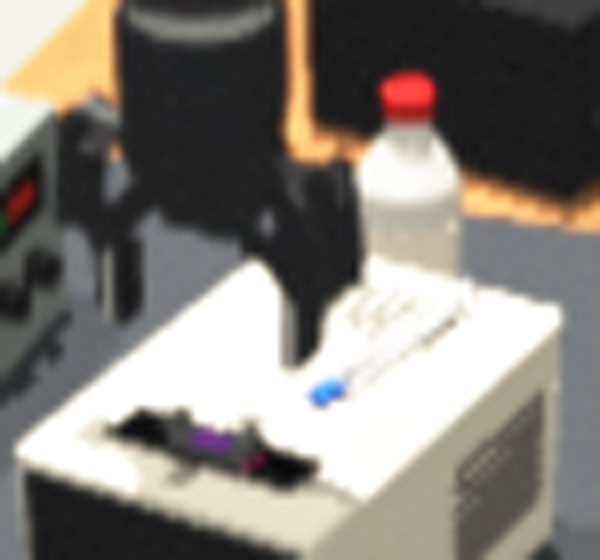

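The finger tips show at (241,160) and (262,166) in the full picture, at z≈0.19. That is higher than the tool data suggest. I'll go down 24 mm, which is safe under either reading, and measure again.

Request:
jog_arm --pt "1 0 0 0.3 0 0 0" --pt "1 0 0 0.3 0 0 0" --pt "1 0 0 0.2 0 0 0" --pt "1 0 0 0 0 0 0" --pt "1 0 0 0 0 0 0"

```text
t: 4.0
ee_pos: [0.5657, -0.0649, 0.1236]
tool_rot: [-0.001, 0.772, 0.635, -0.001]
ft_force: [-0.1, -0.5, 0.2]
opening: 1.002
grasp_force: 0.0
```

```bash
cat > tips.py <<'E'
from h import *
import sys
tcp();p,d=snap('side',sys.argv[1]);X,Y,Z=case(world('side',d))
m=(abs(X)<.03)&(abs(Y)<.12)&(Z>.142)&(Z<.24)
for a in(-1,1):
    k=m&(Y*a>.028)
    for z in np.arange(.144,.19,.005):
        j=k&(abs(Z-z)<.0025)
        if j.sum(): print(a,f"{z:.3f}",j.sum(),(1000*np.r_[Y[j].min(),Y[j].max(),np.median(Y[j]),X[j].min(),X[j].max()]).round())
cv2.imwrite('pics/c_'+sys.argv[1]+'.png',crop(sys.argv[1],225,300,120,190,8))
E
python3 tips.py side3
```

```text
t 4.0 case x,y,z mm [  0.2  -0.2 123.6] F [-0.1 -0.5  0.2]
-1 0.164 2 [-48. -47. -48. -11.   1.]
-1 0.169 4 [-54. -44. -50. -13.   5.]
-1 0.174 4 [-55. -44. -50. -15.  -3.]
-1 0.179 8 [-59. -45. -52. -14.  -2.]
-1 0.184 8 [-57. -45. -55. -18.   1.]
-1 0.189 9 [-58. -44. -53. -13.   5.]
1 0.164 1 [43. 43. 43.  4.  4.]
1 0.169 8 [ 41.  49.  43. -16.   0.]
1 0.174 4 [ 42.  45.  43. -14.   4.]
1 0.179 8 [ 41.  54.  46. -16.   2.]
1 0.184 9 [ 41.  56.  43. -14.   5.]
1 0.189 7 [ 42.  55.  44. -13.  11.]
```

View pics/c_side3.png

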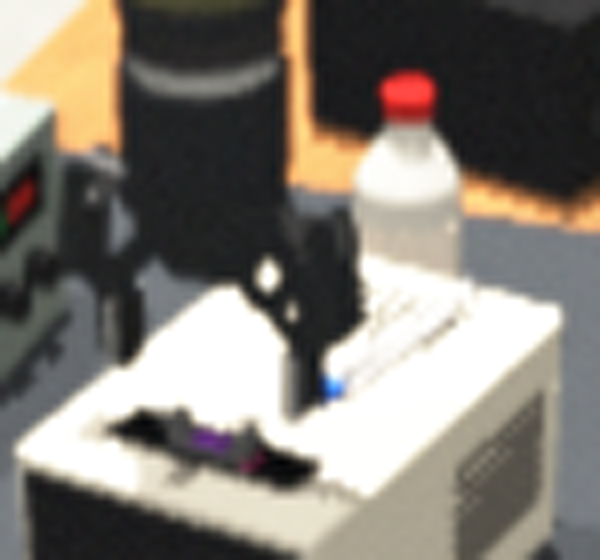

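The tips are now at z≈0.163, both clear of the case, with no force. I'll go down the rest slowly and watch the force.

Request:
jog_arm --pt "1 0 0 0.1 0 0 0" --pt "1 0 0 0.1 0 0 0" --pt "1 0 0 0 0 0 0" --pt "1 0 0 0 0 0 0"

```text
t: 4.38
ee_pos: [0.5663, -0.0649, 0.1181]
tool_rot: [-0.0, 0.772, 0.635, -0.0]
ft_force: [0.1, 0.8, 0.2]
opening: 1.003
grasp_force: 0.0
```

Request:
jog_arm --pt "1 0 0 0.1 0 0 0" --pt "1 0 0 0.1 0 0 0" --pt "1 0 0 0.1 0 0 0" --pt "1 0 0 0 0 0 0" --pt "1 0 0 0 0 0 0"

```text
t: 4.8
ee_pos: [0.5661, -0.0649, 0.1089]
tool_rot: [-0.0, 0.772, 0.635, -0.0]
ft_force: [-1.4, -0.3, 0.6]
opening: 1.003
grasp_force: 0.0
```

```bash
python3 tips.py side4
```

```text
t 4.8 case x,y,z mm [2.000e-01 1.000e-01 1.089e+02] F [-1.4 -0.3  0.6]
-1 0.149 1 [-44. -44. -44. -12. -12.]
-1 0.154 3 [-50. -46. -50. -15.  -9.]
-1 0.159 7 [-55. -43. -51. -15.  -2.]
-1 0.164 6 [-57. -44. -53. -17.   4.]
-1 0.169 8 [-57. -45. -54. -15.   0.]
-1 0.174 7 [-58. -47. -50. -17.  -0.]
-1 0.179 6 [-57. -48. -55. -18.   5.]
-1 0.184 8 [-57. -43. -50. -14.  -6.]
-1 0.189 2 [-58. -56. -57. -11.  -8.]
1 0.149 3 [44. 45. 44. -9.  5.]
1 0.154 3 [ 43.  47.  44. -12.   3.]
1 0.159 6 [ 40.  45.  42. -14.   2.]
1 0.164 6 [ 42.  56.  45. -15.   2.]
1 0.169 8 [ 41.  57.  47. -15.   4.]
1 0.174 7 [ 41.  49.  44. -19.   0.]
1 0.179 9 [ 40.  55.  45. -15.   5.]
1 0.184 8 [ 41.  56.  44. -13.   8.]
1 0.189 4 [ 44.  48.  45. -14.   2.]
```

Request:
jog_arm --pt "1 -0.1 0 0.1 0 0 0" --pt "1 0 -0.2 0 0 0 0" --pt "1 0 -0.2 0 0 0 0" --pt "1 0 -0.2 0 0 0 0" --pt "1 0 -0.1 0 0 0 0" --pt "1 0 -0.1 0 0 0 0" --pt "1 0 0 0 0 0 0"

```text
t: 5.43
ee_pos: [0.5426, -0.0633, 0.107]
tool_rot: [0.001, 0.772, 0.635, 0.001]
ft_force: [0.4, -0.4, 1.0]
opening: 0.999
grasp_force: 0.8
```

Request:
jog_arm --pt "1 0 -0.1 0 0 0 0" --pt "1 0 -0.1 0 0 0 0" --pt "1 0 -0.1 0 0 0 0" --pt "1 0 -0.1 0 0 0 0" --pt "1 0 -0.1 0 0 0 0" --pt "1 0 -0.1 0 0 0 0" --pt "1 0 -0.1 0 0 0 0" --pt "1 0 0 0 0 0 0"

```text
t: 6.1
ee_pos: [0.5194, -0.0589, 0.1056]
tool_rot: [-0.001, 0.772, 0.635, -0.001]
ft_force: [-0.0, 0.1, 0.1]
opening: 0.999
grasp_force: 0.0
```

```bash
python3 tips.py side5|head -4
```

```text
t 6.1 case x,y,z mm [  3.3 -46.9 105.6] F [-0.   0.1  0.1]
-1 0.144 1 [-92. -92. -92.  -4.  -4.]
-1 0.149 2 [-97. -91. -94.  -9.  -4.]
-1 0.154 5 [-102.  -91.  -97.  -12.    3.]
```

View pics/c_side5.png

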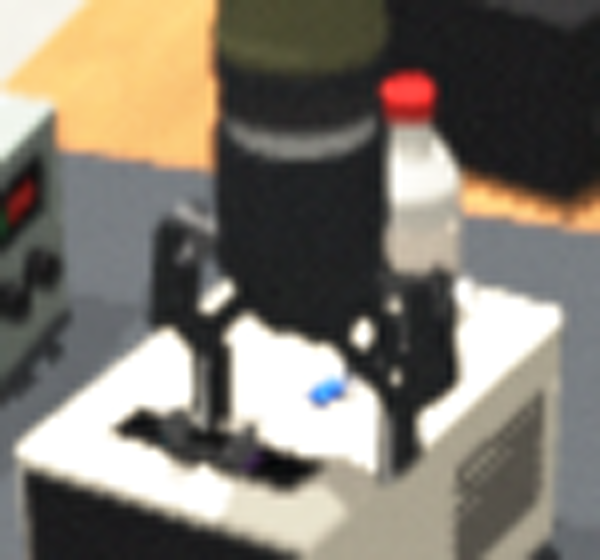

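The crop shows the finger standing in the valley (210,400). The violet pad has moved one click to the robot side (252,460), so black is now at the line. Next I'll lift, go back, lower and push again.

Request:
jog_arm --pt "1 0 0 -0.4 0 0 0" --pt "1 0 0 -0.4 0 0 0" --pt "1 0 0 0 0 0 0" --pt "1 0 0.5 0 0 0 0" --pt "1 0 0.6 0 0 0 0" --pt "1 0 0.47 0 0 0 0" --pt "1 0 0 0 0 0 0" --pt "1 0 0 0 0 0 0"

```text
t: 6.82
ee_pos: [0.5677, -0.0683, 0.1294]
tool_rot: [-0.001, 0.772, 0.635, -0.0]
ft_force: [0.6, -0.2, -0.5]
opening: 1.003
grasp_force: 0.0
```

Request:
jog_arm --pt "1 0 0 0.3 0 0 0" --pt "1 0 0 0.3 0 0 0" --pt "1 0 0 0.2 0 0 0" --pt "1 0 0 0 0 0 0" --pt "1 0 0 0 0 0 0"

```text
t: 7.23
ee_pos: [0.5667, -0.0681, 0.1054]
tool_rot: [-0.001, 0.772, 0.635, -0.001]
ft_force: [0.2, 0.2, -0.3]
opening: 1.0
grasp_force: 0.0
```

Request:
jog_arm --pt "1 0 -0.2 0 0 0 0" --pt "1 0 -0.2 0 0 0 0" --pt "1 0 -0.2 0 0 0 0" --pt "1 0 -0.1 0 0 0 0" --pt "1 0 -0.1 0 0 0 0" --pt "1 0 0 0 0 0 0"

```text
t: 7.73
ee_pos: [0.5445, -0.0637, 0.107]
tool_rot: [0.001, 0.772, 0.635, 0.001]
ft_force: [0.6, -0.1, 0.6]
opening: 1.001
grasp_force: 0.5
```

Request:
jog_arm --pt "1 0 -0.1 0 0 0 0" --pt "1 0 -0.1 0 0 0 0" --pt "1 0 -0.1 0 0 0 0" --pt "1 0 -0.1 0 0 0 0" --pt "1 0 -0.1 0 0 0 0" --pt "1 0 -0.1 0 0 0 0" --pt "1 0 -0.1 0 0 0 0" --pt "1 0 0 0 0 0 0"

```text
t: 8.4
ee_pos: [0.5211, -0.0592, 0.1055]
tool_rot: [-0.002, 0.772, 0.635, -0.001]
ft_force: [-0.4, -0.1, -0.3]
opening: 0.998
grasp_force: 0.0
```

Request:
jog_arm --pt "1 0 0 -0.4 0 0 0" --pt "1 0 0 -0.4 0 0 0" --pt "1 0 0 0 0 0 0" --pt "1 0 0.5 0 0 0 0" --pt "1 0 0.6 0 0 0 0" --pt "1 0 0.47 0 0 0 0" --pt "1 0 0 0 0 0 0" --pt "1 0 0 0 0 0 0"

```text
t: 9.07
ee_pos: [0.5694, -0.0687, 0.1292]
tool_rot: [-0.001, 0.772, 0.635, -0.001]
ft_force: [-0.6, -0.7, -0.6]
opening: 0.999
grasp_force: 0.0
```

```bash
python3 tips.py side6|head -1
```

```text
t 9.0667 case x,y,z mm [  3.2   4.1 129.2] F [-0.6 -0.7 -0.6]
```

View pics/c_side6.png

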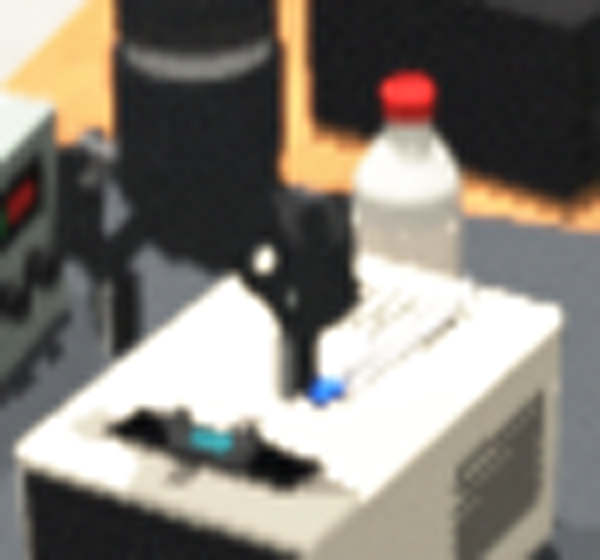

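Cyan (210,438) is now settled at the line, so one more click is needed.

Request:
jog_arm --pt "1 0 -0.1 0.3 0 0 0" --pt "1 0 0 0.3 0 0 0" --pt "1 0 0 0.2 0 0 0" --pt "1 0 0 0 0 0 0" --pt "1 0 0 0 0 0 0"

```text
t: 9.53
ee_pos: [0.5659, -0.068, 0.1055]
tool_rot: [-0.001, 0.772, 0.635, -0.001]
ft_force: [-0.8, 0.3, 0.5]
opening: 0.999
grasp_force: 0.0
```

Request:
jog_arm --pt "1 0 -0.2 0 0 0 0" --pt "1 0 -0.2 0 0 0 0" --pt "1 0 -0.2 0 0 0 0" --pt "1 0 -0.1 0 0 0 0" --pt "1 0 -0.1 0 0 0 0" --pt "1 0 0 0 0 0 0"

```text
t: 10.03
ee_pos: [0.5438, -0.0635, 0.1071]
tool_rot: [0.001, 0.772, 0.635, 0.001]
ft_force: [1.7, -0.8, 0.6]
opening: 1.001
grasp_force: 0.7
```

Request:
jog_arm --pt "1 0 -0.1 0 0 0 0" --pt "1 0 -0.1 0 0 0 0" --pt "1 0 -0.1 0 0 0 0" --pt "1 0 -0.1 0 0 0 0" --pt "1 0 -0.1 0 0 0 0" --pt "1 0 -0.1 0 0 0 0" --pt "1 0 -0.1 0 0 0 0" --pt "1 0 0 0 0 0 0"

```text
t: 10.7
ee_pos: [0.5204, -0.0591, 0.1055]
tool_rot: [-0.001, 0.772, 0.635, -0.001]
ft_force: [-0.1, 0.4, 0.2]
opening: 1.002
grasp_force: 0.0
```

Request:
jog_arm --pt "1 0 0 -0.4 0 0 0" --pt "1 0 0 -0.6 0 0 0" --pt "1 0 0 -1 0 0 0" --pt "1 0 0 -1 0 0 0" --pt "1 0 0 -0.5 0 0 0" --pt "1 0 0.8 0 0 0 0" --pt "1 0 0.8 0 0 0 0" --pt "1 0 0 0 0 0 0"

```text
t: 11.37
ee_pos: [0.5736, -0.0694, 0.2109]
tool_rot: [0.001, 0.772, 0.635, 0.001]
ft_force: [1.1, 0.1, 0.1]
opening: 0.998
grasp_force: 0.0
```

```bash
python3 tips.py side7|head -1
```

```text
t 11.3667 case x,y,z mm [  3.1   8.3 210.9] F [1.1 0.1 0.1]
```

View pics/c_side7.png

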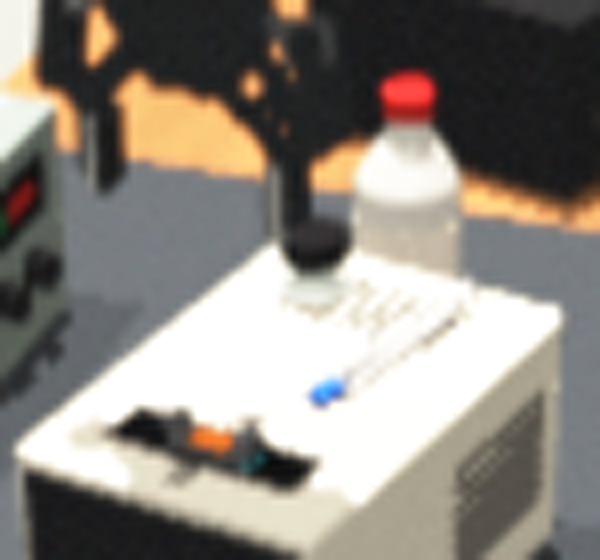

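The orange pad (211,440) stands at the index line, in the same place as the earlier settled pads. The ribs are symmetric about it, the jar and tweezers haven't moved, and the robot is clear.

Request:
jog_arm --pt "1 0 0 0 0 0 0" --pt "1 0 0 0 0 0 0"

```text
t: 11.58
ee_pos: [0.5685, -0.0685, 0.2106]
tool_rot: [-0.001, 0.772, 0.635, -0.001]
ft_force: [-0.2, 0.4, -0.1]
opening: 1.002
grasp_force: 0.0
```

```bash
python3 -c "
from workcell import arm
print(arm.close_job())"
```

```text
the job is handed in; nothing more can be done
None
```

The amber filter is in: three gentle clicks towards the case's -y brought the orange pad to the index line, settled in its click, with the arm clear, and the job was handed in at about 11.6 s.

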